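Gauge the depth of a blind bore with a rod gauge and set its stop

ROBOT

A 6-joint arm with a two-finger parallel gripper is mounted at the origin on a cart in front of the work surface, level with it; the furniture and walls round the work are solid. World frame = base frame: x ahead of the robot, y to its left, z up, the work surface at z = 0. Lengths are in mm, angles in rad, forces in N, time in s.
With the tool pointing down it reaches from about 400 to 825 mm from the base axis. Payload 7 kg.
Tool frame: the origin (TCP) lies at the very end of the fingers, on their centre line; the grasp point (between the pads) lies 19 mm behind it; z points along the fingers, y is the line along which they close (so a half turn about z gives the same grasp; the last joint's range is limited). The gripper opens to 88 mm and grips with 3 to 60 N. Pads are 19 mm wide; open, the fingers measure 130 mm over their backs; the gripper's body (78 mm by 193 mm) begins 47 mm behind the grasp point.
Start: joints at [1.513, 0.359, 0.012, 0, -1.224, -0.288], TCP at [228.799, 635.017, 226.561] pointing down, gripper open.
Joint ranges: [-3.07, 3.07], [-1.43, 2.12], [-1.02, 1.25], [-3.03, 1.67], [-3.05, -0], [-3.03, 3.03]. Speed limits (rad/s): [2.39, 2.39, 3.01, 3.14, 3.14, 3.14].

INTERFACE

Orientations are given as a unit quaternion [x, y, z, w].
In Python, from plant import bot gives the robot as it stands. Calls block until the motion is done:
- bot.move_ptp(position, orientation): joint-space move of the TCP to a pose.
- bot.line_to(position, velocity=150, ori=None): straight line of the TCP; ori=None keeps the orientation; velocity is the mean speed in mm/s.
- bot.move_joints(angles): joint-space move.
- bot.move_gripper(opening, force=None): finger opening in mm; force is the grip in N (None keeps the last); returns when the fingers have stopped.
- bot.pause(seconds).
- bot.solve_ik(position, orientation): joint angles nearest the present ones, or None.
- bot.read_state(): the state.
- bot.camera(name): name is "scene" or "top" or "wrist"; returns the picture (384x512x3 uint8, red, green, blue); there is no depth.
- bot.get_calibration(name): a dict with "fx", "fy", "cx", "cy" (pixels), "view" (4x4, takes a point from world to camera coordinates); the wrist camera has in their place "T_tool_cam" (4x4, takes a point from camera to tool coordinates, whose origin is the TCP and whose axes are the flange's). Camera axes: x right, y up, looking along -z (the intrinsics and any distortion apply to the point x, -y, -z); pixel columns grow to the right and rows downward; lengths in mm; the calibration is good to about 2 mm. A picture is of the moment at which its call begins: read the wrist's pose just before it. get_calibration takes no time and is no camera call.
A pose or a line that the arm cannot do raises bot.Unreachable and nothing moves.
- bot.close_job(): hands the job in; it is judged then, once.
The state is a dict: "t": time; "joint_pos": joint angles; "qvel": joint speeds; "tau": joint torques, N m; "tcp_pos": TCP position; "eef_rot": TCP orientation; "contact_force": force on the tool from outside, world axes, zero at the start; "moment": the same for the moment, N m; "width": finger opening in mm; "finger_force": force on a finger pad.
Only numpy, scipy, OpenCV 4.12 (cv2) and the standard library are available. Lean on these libraries where they do the work, as an engineer would, in place of code of your own. Each camera call takes 0.05 s, during which the arm holds its last target. There are 200 camera calls.

TASK

Set the depth gauge to the bore in the aluminium block: take the gauge out of its blue stand by the black knob, lower its rod into the bore until it bottoms out and press it there with about 10 N for half a second. Then let go of the knob, slide the yellow stop disc down the rod until it lies flat on the block, hold it down with about 10 N for a second, and leave the gauge standing set in the bore; never push on the block with more than 25 N, and do not disturb the things around.

Things in the scene. Friction and masses are not known exactly. Their poses are not given: they have to be found in the camera images.
- gauge_knob (a point): Centre of the black ribbed knob, 16 mm thick and 24 mm tall, on top of the depth gauge, 88 mm above its tip; z runs up the rod. Under the knob, from 76 down to 72 mm above the tip, is a steel flange 28 mm wide. Gripping fingertips must stay above the flange, so grip with the tips no lower than 76 mm above the tip. Gauge: 0.2 kg, loose, upright in the blue stand at the start.
- gauge_tip (a point): Rounded, tapered lowest point of the gauge's steel rod, on its axis; z runs up the rod. The rod is 10 mm thick and 72 mm long up to the flange; the gauge's top is 100 mm above the tip. At the start the tip is 10 mm above the table, in the stand's hole.
- stop_under (a point): Centre of the underside of the yellow stop disc, 64 mm wide, 12 mm thick. It slides on the rod with about 1 N of friction and stays where put; at the start its underside is 51 to 56 mm above the tip. With the rod in the bore it can be pushed down from above by two parted fingertips, one each side of the flange, 20 to 32 mm from the axis.
- stop_disc (a joint): How far the stop disc has slid down the rod (m): 0 is its highest place, underside 56 mm above the tip; it grows downward, to 0.05.
- bore_mouth (a point): Centre of the bore's mouth on the flat top face, 60 mm above the table, of the fixed aluminium block (90 x 80 x 60 mm, bolted lugs 12 mm high, 152 mm over all); 8 mm in x and 4 mm in y off the block's centre. Bore vertical, 11.5 mm wide, 3 mm chamfer, blind: its rigid bottom is 32 to 46 mm below the face, differing each time and not measured. z is up.
- stand: Blue plastic stand of the gauge, fixed: 60 x 60 x 44 mm on a foot 84 x 84 x 8 mm, with a vertical hole 11.5 mm wide and 34 mm deep in the middle of its top. Origin at the centre of its underside, on the table.
- tape_measure: Yellow tape measure, 36 x 87 x 64 mm, a loose bystander; origin at the centre of its underside.
- padlock: Small brass-coloured padlock lying flat, 61 x 40 x 14 mm, a loose bystander; origin at the centre of its underside.
- tape_masking: Roll of tan masking tape lying flat, 100 mm wide and 25 mm high, a loose bystander; origin at the centre of its underside.
Not all that is in view belongs to the job. What is shaped like the part that bears gauge_knob but pink is not meant. Of the things shaped like the part that bears bore_mouth, the aluminium one is meant.

How it is judged:
By the outcome, as a careful person would: the job done as asked, in the order asked, and still so for the second after the job is handed in, with the robot touching nothing.
It also fails if it takes over 58 s, if anything falls off the work surface, if the arm or the gripper's body presses on something with over 40 N, if the wrist force passes 120 N, or if a joint passes its speed limit or range.

## Working session

There is one attempt and no reset: what is moved stays moved. The work goes in short steps, each a Python script; the robot and the scene stay as the last script left them, time stands still between calls to the robot, and variables do not carry over. Pictures are saved under pics/ and viewed, at most 10 in all, crops included, and the job is handed in when it is done.

```bash
ls; mkdir -p pics; python3 - <<'E'
from plant import bot
import cv2,json
for n in("scene","top"):
    cv2.imwrite(f"pics/{n}0.png",bot.camera(n)[:,:,::-1])
    c=bot.get_calibration(n);print(n,{k:(v.tolist() if hasattr(v,'tolist') else v) for k,v in c.items()})
print(bot.get_calibration("wrist"));print(bot.read_state())
E
```

```text
pics
scene {'fx': 388.6053802206598, 'fy': 388.6053802206598, 'cx': 260.6140107682336, 'cy': 187.74490046248934, 'view': [[0.6168305050800446, -0.7869769319891787, -0.013690745764810495, -260.00782151322244], [0.4073456486622369, 0.304296441714409, 0.8610883799447596, -300.62450988130996], [-0.6734906461998111, -0.53672244603412, 0.5082709566801081, -624.0951420849727], [0.0, 0.0, 0.0, 1.0]]}
top {'fx': 444.09854791284477, 'fy': 444.09854791284477, 'cx': 258.293582101219, 'cy': 187.49056009753158, 'view': [[0.023697182303728827, -0.9995906315638707, 0.0160316200243614, 59.87172991476761], [0.9847970264512207, 0.026100820293996862, 0.17173690306050873, -526.9714568544397], [-0.17208503782635473, 0.011718211029084246, 0.9850123975293812, -1046.9206083729216], [0.0, 0.0, 0.0, 1.0]]}
{'fx': 271.5397758205519, 'fy': 271.5397758205519, 'cx': 253.22744199934175, 'cy': 191.75250521196423, 'T_tool_cam': array([[ 4.35796712e-04,  9.59461916e-01,  2.81837972e-01,
         7.71649157e+01],
       [ 9.99999350e-01, -7.15085347e-04,  8.88101511e-04,
         3.37509245e-01],
       [ 1.05363778e-0
[... 164 characters left out ...]
int_pos': array([ 1.51309002e+00,  3.59299811e-01,  1.11343004e-02, -3.02977793e-04,
       -1.22411436e+00, -2.88096726e-01]), 'qvel': array([ 1.33416923e-03, -1.85284027e-03,  1.91494472e-03,  1.34806332e-03,
       -8.50194777e-04, -4.16118316e-06]), 'tau': array([-2.34316649e-03, -5.84161341e+01,  2.93753046e+01,  7.01562747e+00,
        1.01677689e-02, -5.25513099e-05]), 'tcp_pos': array([228.67329776, 634.60507583, 225.7203388 ]), 'eef_rot': array([ 9.85080578e-01, -1.72092082e-01, -5.62339650e-05,  7.53229188e-04]), 'contact_force': array([ 0.33231637,  0.05855079, -0.61199238]), 'moment': array([-0.04139798,  0.00520485, -0.00078243]), 'finger_force': 0.0, 'width': 87.77758852245823}
```

View pics/scene0.png

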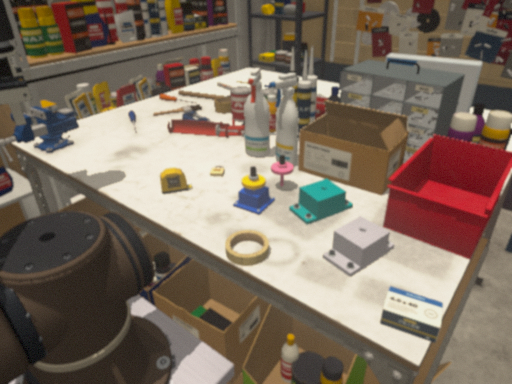

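View pics/top0.png

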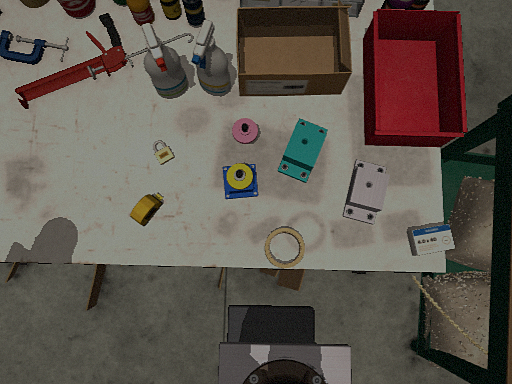

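The aluminium block is at top (367,190) with its bore near (368,184). The real gauge (yellow disc, blue stand) is at top (240,178), with the pink decoy behind it at (245,130).

```bash
cat > h.py <<'E'
import numpy as np,cv2
from scipy.spatial.transform import Rotation as R
from plant import bot
def ray(name,px,st=None):
    c=bot.get_calibration(name);u,v=px
    d=np.array([(u-c['cx'])/c['fx'],-(v-c['cy'])/c['fy'],-1.])
    if name=='wrist':
        T=np.eye(4);T[:3,:3]=R.from_quat(st['eef_rot']).as_matrix();T[:3,3]=st['tcp_pos'];M=T@c['T_tool_cam']
    else: M=np.linalg.inv(np.array(c['view']))
    return M[:3,3],M[:3,:3]@d
def onz(name,px,z,st=None):
    o,d=ray(name,px,st);return o+d*(z-o[2])/d[2]
def blobs(mask,amin=20):
    n,l,s,c=cv2.connectedComponentsWithStats(mask.astype(np.uint8))
    return [(c[i].round(1).tolist(),s[i].tolist()) for i in range(1,n) if s[i,4]>=amin]
E
python3 - <<'E'
from h import *
im=cv2.imread('pics/top0.png');hsv=cv2.cvtColor(im,cv2.COLOR_BGR2HSV)
H,S,V=cv2.split(hsv)
def roi(m,x0,y0,x1,y1):
    o=np.zeros_like(m);o[y0:y1,x0:x1]=m[y0:y1,x0:x1];return o
b=roi((H>105)&(H<130)&(S>120),200,150,280,215)
ys,xs=np.nonzero(b);r=cv2.minAreaRect(np.c_[xs,ys].astype(np.float32));print('stand',r,[onz('top',p,8).round(1).tolist() for p in cv2.boxPoints(r)])
y=roi((H>20)&(H<35)&(S>120)&(V>80),200,150,280,215);print('disc',[(c,s,onz('top',c,75).round(1)) for c,s in blobs(y)])
for (bn,x0,y0,x1,y1,z) in(('knobdark',228,160,255,195,110),('bore',355,172,385,200,60)):
    m=roi(V<(70 if bn[0]=='k' else 85),x0,y0,x1,y1);print(bn,[(c,s,onz('top',c,z).round(1)) for c,s in blobs(m,4)])
pk=roi((H>150)&(S>80),220,110,270,150);print('pink',[(c,s,onz('top',c,60).round(1)) for c,s in blobs(pk)])
big=np.hstack([cv2.resize(im[110:210,200:280],None,fx=5,fy=5),cv2.resize(im[140:240,330:400],None,fx=5,fy=5)]);cv2.imwrite('pics/c1.png',big)
E
```

```text
stand ((239.8213348388672, 180.87416076660156), (32.42470932006836, 32.3773078918457), 84.5596694946289) [[584.5, 166.5, 8.0], [594.8, 84.1, 8.0], [511.2, 74.2, 8.0], [501.2, 155.6, 8.0]]
disc [([239.3, 176.1], [227, 163, 26, 26, 426], array([546.6, 119.7,  75. ]))]
knobdark [([250.5, 171.4], [243, 162, 12, 22, 42], array([551.4,  92.9, 110. ])), ([239.1, 173.5], [236, 170, 8, 8, 51], array([545.7, 119.2, 110. ])), ([248.0, 185.8], [246, 184, 5, 4, 5], array([517.3,  97.7, 110. ])), ([241.1, 190.7], [229, 187, 26, 7, 62], array([505.4, 113.3, 110. ]))]
bore [([355.2, 174.0], [355, 172, 2, 6, 8], array([ 562.5, -163. ,   60. ])), ([368.2, 184.5], [366, 182, 5, 6, 20], array([ 537.2, -194.4,   60. ]))]
pink [([244.7, 130.8], [232, 118, 26, 26, 474], array([664.4, 110.3,  60. ]))]
```

View pics/c1.png

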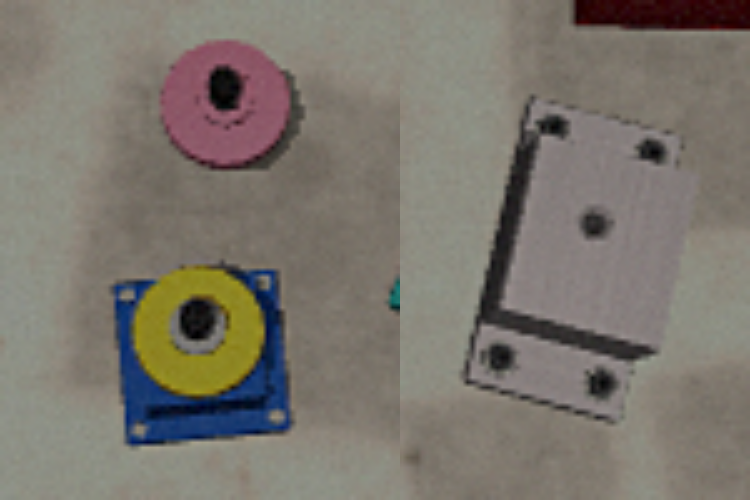

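Axis of the gauge is near (547,120), which agrees with the foot centre at (548,120). The bore is near (537,-194). Next I look at both from close up with the wrist camera, using the same relative height so calibration bias cancels.

```bash
python3 - <<'E'
from h import *
Q=[1,0,0,0]
for n,p,dz in(('bore',(537,-194),150),('gauge',(547,120),200)):
    bot.move_ptp([p[0],p[1],dz+20],Q);bot.line_to([p[0],p[1],dz]);bot.pause(.3)
    st=bot.read_state();cv2.imwrite(f'pics/w_{n}.png',bot.camera('wrist')[:,:,::-1])
    print(n,st['t'],st['tcp_pos'].tolist(),st['eef_rot'].tolist(),st['contact_force'].round(2),st['joint_pos'].round(2))
a=[cv2.imread(f'pics/w_{n}.png') for n in('bore','gauge')]
cv2.imwrite('pics/c2.png',cv2.resize(np.hstack(a),(800,300)))
E
```

```text
bore 3.7917 [537.3342139603986, -193.98613230968186, 150.5894533253459] [0.9999998932090471, 4.463501822259676e-05, 0.00045896066863877814, 3.0736201499754455e-05] [ 0.71  0.12 -0.31] [-0.    0.25 -0.33  0.   -0.99  1.57]
gauge 5.65 [547.3072847607498, 119.96959551239999, 200.55340435388644] [0.9999999082170833, -8.289785210981529e-05, 0.00038386796352374487, -0.00017128676986467528] [-0.55 -0.73 -0.04] [ 0.57  0.19 -0.28  0.   -1.1   1.01]
```

View pics/c2.png

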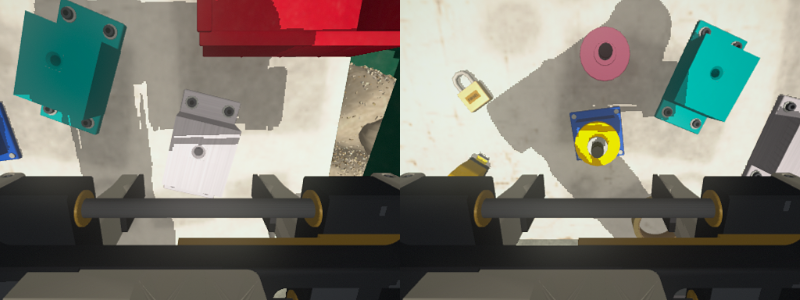

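Bore at about (253,195) px in its picture and the knob top at about (253,188) in the gauge picture. I'll now locate both precisely.

```bash
python3 - <<'E'
from h import *
P={'bore':([537.334,-193.986,150.589],[0.99999989,4.46e-05,.000459,3.07e-05]),'gauge':([547.307,119.97,200.553],[0.9999999,-8.3e-05,.000384,-.000171])}
for n,z in(('bore',60),('gauge',110)):
    g=cv2.imread(f'pics/w_{n}.png');v=cv2.cvtColor(g,cv2.COLOR_BGR2GRAY)
    st=dict(tcp_pos=np.array(P[n][0]),eef_rot=np.array(P[n][1]))
    for t in(50,70,90,110,130):
        m=np.zeros_like(v);m[165:222,225:282]=v[165:222,225:282]<t
        for c,s in blobs(m,12):print(n,t,c,s,onz('wrist',c,z,st).round(1))
a=[cv2.resize(cv2.imread(f'pics/w_{n}.png')[150:220,220:290],None,fx=5.6,fy=5.6,interpolation=0) for n in('bore','gauge')]
cv2.imwrite('pics/c3.png',np.hstack(a))
E
```

```text
bore 110 [253.9, 193.1] [249, 189, 10, 10, 66] [ 539.8 -195.1   60. ]
bore 130 [253.8, 193.3] [249, 188, 11, 11, 96] [ 539.6 -195.    60. ]
gauge 70 [252.2, 186.4] [245, 182, 15, 14, 84] [556.4 120.6 110. ]
gauge 90 [225.4, 169.0] [225, 165, 2, 9, 14] [573.3 145.6 110. ]
gauge 90 [278.4, 167.1] [275, 165, 7, 8, 24] [575.1  96.1 110. ]
gauge 90 [252.1, 191.2] [245, 181, 15, 21, 262] [551.7 120.7 110. ]
gauge 90 [227.0, 201.0] [225, 195, 7, 10, 19] [541.8 145.  110. ]
gauge 110 [225.6, 169.4] [225, 165, 3, 10, 19] [572.9 145.4 110. ]
gauge 110 [278.4, 167.0] [275, 165, 7, 8, 30] [575.2  96.1 110. ]
gauge 110 [252.3, 191.1] [245, 181, 16, 22, 284] [551.8 120.5 110. ]
gauge 110 [227.2, 200.6] [225, 194, 8, 11, 32] [542.2 144.8 110. ]
gauge 130 [226.8, 168.4] [225, 165, 7, 10, 37] [573.8 144.3 110. ]
gauge 130 [278.9, 168.7] [274, 165, 8, 13, 48] [573.6  95.6 110. ]
gauge 130 [244.9, 176.4] [242, 174, 8, 6, 14] [566.2 127.4 110. ]
gauge 130 [253.1, 188.6] [245, 174, 19, 29, 379] [554.3 119.7 110. ]
gauge 130 [227.6, 200.5] [225, 192, 9, 14, 48] [542.3 144.4 110. ]
```

View pics/c3.png

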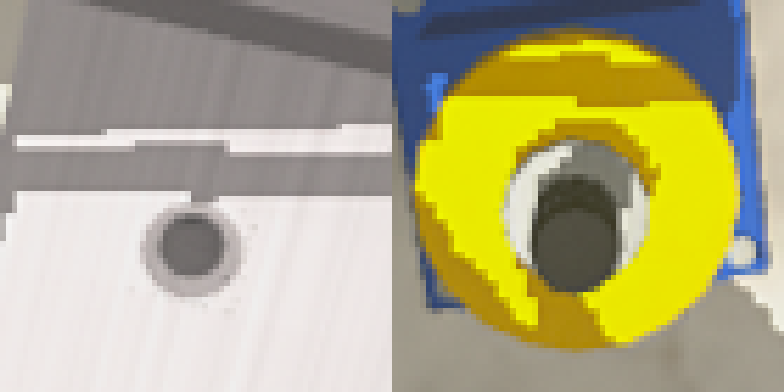

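```bash
python3 - <<'E'
from h import *
for u in((253.8,194.0),):print('bore',onz('wrist',u,60,dict(tcp_pos=np.array([537.334,-193.986,150.589]),eef_rot=np.array([0.99999989,4.46e-05,.000459,3.07e-05]))))
print('knob',onz('wrist',(251.7,194.0),110,dict(tcp_pos=np.array([547.307,119.97,200.553]),eef_rot=np.array([0.9999999,-8.3e-05,.000384,-.000171]))))
def S(n):
    s=bot.read_state();print(n,round(s['t'],2),s['tcp_pos'].round(2),s['contact_force'].round(2),s['moment'].round(2),round(s['width'],2),round(s['finger_force'],1))
bot.line_to([548,120.3,130],150);bot.line_to([548,120.3,88.3],80);bot.pause(.2);S('down')
bot.move_gripper(30,25);bot.pause(.1);S('30')
bot.move_gripper(5,30);bot.pause(.3);S('grip')
bot.line_to([548,120.3,100],40);bot.pause(.1);S('lift')
bot.line_to([548,120.3,165],100);bot.pause(.3);S('up')
cv2.imwrite('pics/w_held.png',bot.camera('wrist')[:,:,::-1]);cv2.imwrite('pics/t_held.png',bot.camera('scene')[:,:,::-1])
a=cv2.imread('pics/w_held.png');b=cv2.imread('pics/t_held.png')
cv2.imwrite('pics/c4.png',np.hstack([cv2.resize(a[120:320,150:350],(400,400)),cv2.resize(b[100:250,190:340],(400,400))]))
E
```

```text
bore [ 538.89456214 -194.96745564   60.        ]
knob [548.86358227 121.04226928 110.        ]
down 7.19 [548.35 120.48  88.87] [-0.02  0.06  0.59] [-0.03  0.01  0.02] 87.57 0.0
30 8.37 [547.99 120.29  88.28] [-0.13 -0.16 -0.44] [-0.   -0.03 -0.01] 29.96 0.0
grip 9.07 [547.98 120.29  88.29] [0.18 0.52 0.57] [-0.06 -0.    0.02] 15.29 30.0
lift 9.62 [547.83 120.23  99.94] [-0.5  -0.03 -1.86] [-0.11 -0.   -0.02] 15.51 30.0
up 10.72 [547.81 120.19 164.46] [ 0.26  0.16 -2.36] [-0.01 -0.05 -0.05] 15.16 30.0
```

View pics/c4.png

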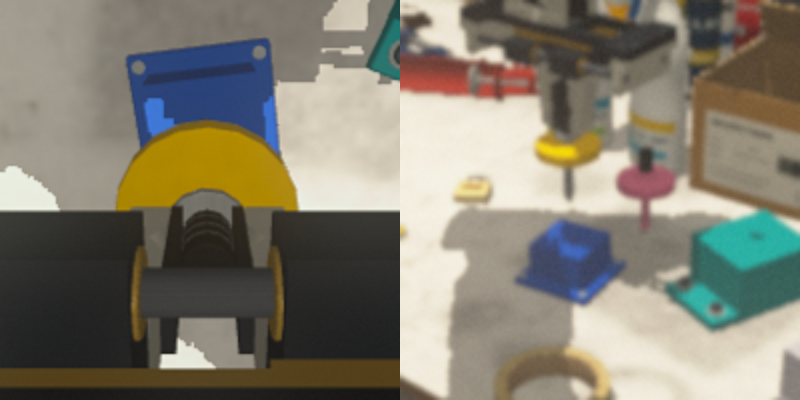

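Gauge is held upright; disc edges at about 208 and 299 px give a centre of 253.8, so the tool-y bias is about 0.7 mm. Next is insertion with force guarding.

```bash
cat >> h.py <<'E'
def F(n=5):
    L=[]
    for _ in range(n): bot.pause(.02);L.append(bot.read_state()['contact_force'])
    return np.mean(L,0)
E
python3 - <<'E'
from h import *
x,y=538.1,-194.3
bot.line_to([548,120.3,172],100);bot.line_to([x,y,172],200);bot.line_to([x,y,146],80);bot.pause(.3)
f0=F(10);print('base',f0.round(2),bot.read_state()['tcp_pos'].round(2),bot.read_state()['t'])
np.save('f0.npy',f0);z=146
while z>90:
    z-=2 if z>108 else 1
    bot.line_to([x,y,z],30);f=F(3)-f0
    s=bot.read_state()
    if z%6==0 or abs(f).max()>1.5:print(z,s['tcp_pos'].round(2),f.round(2),s['moment'].round(2))
    if f[2]>3.5 or np.hypot(f[0],f[1])>6:break
print(s['t'],s['width'])
E
```

```text
base [ 0.36  0.12 -1.95] [ 538.16 -194.35  146.2 ] 13.7333
144 [ 538.   -194.32  143.86] [-0.98 -0.07  0.26] [-0.08 -0.01 -0.05]
138 [ 538.05 -194.29  137.91] [-0.51 -0.43 -0.  ] [ 0.01 -0.05  0.04]
132 [ 538.04 -194.31  131.91] [-1.01 -0.02 -0.2 ] [-0.03 -0.01 -0.01]
126 [ 538.01 -194.32  125.9 ] [-0.33 -0.44 -0.05] [-0.11 -0.01  0.04]
120 [ 538.06 -194.3   119.93] [-0.46  0.16 -0.05] [-0.06 -0.01  0.04]
114 [ 538.06 -194.28  113.92] [-0.49 -0.36 -0.3 ] [-0.03 -0.   -0.  ]
108 [ 538.04 -194.29  107.91] [-0.58  0.01  0.29] [-0.11 -0.02  0.03]
102 [ 538.42 -194.37  102.37] [-0.56 -0.26  3.8 ] [0.01 0.13 0.05]
21.2333 15.446576555411925
```

The rod went in cleanly and touched bottom at tip z of about 24, a depth of about 36 mm. Now I press it.

```bash
python3 - <<'E'
from h import *
x,y=538.1,-194.3;f0=np.load('f0.npy');z=102.
def fz():return (F(4)-f0)
f=fz();n=0
while f[2]<9 and n<20:
    z-=.3;n+=1;bot.line_to([x,y,z],10);f=fz();print(round(z,2),bot.read_state()['tcp_pos'].round(2),f.round(2))
for i in range(6):
    bot.pause(.1);f=fz();print('hold',f.round(2))
    e=10-f[2]
    if abs(e)>1: z-=.05*np.sign(e);bot.line_to([x,y,z],10)
s=bot.read_state();print(s['t'],z,s['tcp_pos'].round(2),s['width'])
E
```

```text
101.7 [ 538.49 -194.41  102.14] [-0.59  0.36  7.3 ]
101.4 [ 538.66 -194.42  102.05] [-0.84  0.06  8.26]
101.1 [ 538.85 -194.45  102.  ] [-1.06  0.37 10.15]
hold [-0.89  0.25 10.34]
hold [-0.83  0.28 10.23]
hold [-0.87  0.44  9.7 ]
hold [-1.08  0.45  9.97]
hold [-1.41 -0.09  9.79]
hold [-0.98 -0.02  9.77]
23.25 101.10000000000001 [ 538.83 -194.45  101.99] 14.766407257211599
```

Held at about 10 N for around 1 s. Now I release, part the fingers to 46 mm and push the disc down.

```bash
python3 - <<'E'
from h import *
x,y=538.9,-194.3
bot.line_to([538.1,-194.3,102.2],20);bot.pause(.1)
bot.move_gripper(46);bot.pause(.2)
bot.line_to([x,y,101.5],30);bot.pause(.3)
f0=F(10);np.save('f1.npy',f0);s=bot.read_state();print('base',f0.round(2),s['tcp_pos'].round(2),s['width'],s['t'])
z=101.5;fl=0
while z>71:
    z-=2 if z>78 else .5
    bot.line_to([x,y,z],30);f=F(3)-f0;s=bot.read_state()
    print(round(z,1),s['tcp_pos'].round(2)[2],f.round(2))
    if f[2]>3.5:break
print(s['t'])
E
```

```text
base [ 0.07 -0.11 -0.12] [ 538.9  -194.32  101.53] 45.537565831832964 25.2583
99.5 99.38 [-0.03 -0.01  0.49]
97.5 97.41 [-0.38 -0.07  0.17]
95.5 95.42 [ 0.1  -0.14 -0.47]
93.5 93.41 [-0.68  0.59  0.39]
91.5 91.38 [-0.48  0.08  0.43]
89.5 89.42 [0.27 0.13 0.25]
87.5 87.44 [-0.43 -0.45 -0.  ]
85.5 85.4 [-0.23 -0.1  -0.1 ]
83.5 83.36 [0.03 0.14 0.09]
81.5 81.4 [ 0.12  0.2  -0.17]
79.5 79.37 [-0.15 -0.35  0.12]
77.5 77.39 [-0.07  0.62  0.34]
77.0 77.0 [-0.15  0.55  0.83]
76.5 76.5 [-0.07  0.49  0.42]
76.0 75.97 [-0.26 -0.02  0.2 ]
75.5 75.48 [-0.26 -0.25  0.22]
75.0 74.96 [-0.01  0.36  0.29]
74.5 74.46 [-0.06  0.08  0.78]
74.0 73.98 [-0.24  0.09  0.51]
73.5 73.47 [0.14 0.4  0.41]
73.0 72.97 [0.83 0.28 0.6 ]
72.5 72.55 [ 0.12 -0.22  0.72]
72.0 72.33 [-0.73  1.11  4.49]
32.1583
```

```bash
python3 - <<'E'
from h import *
x,y=538.9,-194.3;f0=np.load('f1.npy');z=72.
f=F(4)-f0;n=0
while f[2]<9.3 and n<20:
    z-=.15;n+=1;bot.line_to([x,y,z],10);f=F(3)-f0;print(round(z,2),bot.read_state()['tcp_pos'].round(2),f.round(2))
for i in range(7):
    bot.pause(.12);f=F(4)-f0;print('hold',f.round(2),bot.read_state()['tcp_pos'][2].round(2))
    e=10-f[2]
    if abs(e)>1: z-=.05*np.sign(e);bot.line_to([x,y,z],10)
bot.line_to([x,y,74],15);bot.line_to([x,y,85],40);bot.line_to([x,y,175],90);print(bot.read_state()['t'])
bot.line_to([x-40,y,175],150)
bot.pause(.2)
s=bot.read_state();print(s['t'],s['tcp_pos'],s['contact_force'])
a=bot.camera('scene')[:,:,::-1];b=bot.camera('wrist')[:,:,::-1]
cv2.imwrite('pics/c5.png',np.hstack([cv2.resize(a[160:300,290:430],(400,400)),cv2.resize(b[50:250,150:350],(400,400))]))
E
```

```text
71.85 [ 539.06 -194.32   72.3 ] [-1.49  1.81  6.77]
71.7 [ 539.1  -194.32   72.3 ] [-1.8   1.83  8.16]
71.55 [ 539.12 -194.3    72.29] [-2.15  2.13  9.42]
hold [-2.33  1.48  9.26] 72.29
hold [-2.08  1.91  9.08] 72.31
hold [-2.44  2.    9.39] 72.31
hold [-2.44  1.79  8.47] 72.29
hold [-2.3   2.04  9.56] 72.29
hold [-2.16  2.18  9.85] 72.32
hold [-2.32  1.5   9.78] 72.3
36.55
37.1667 [ 499.40196457 -194.30745319  174.83964955] [-0.47925291  0.2278862   0.30253631]
```

View pics/c5.png

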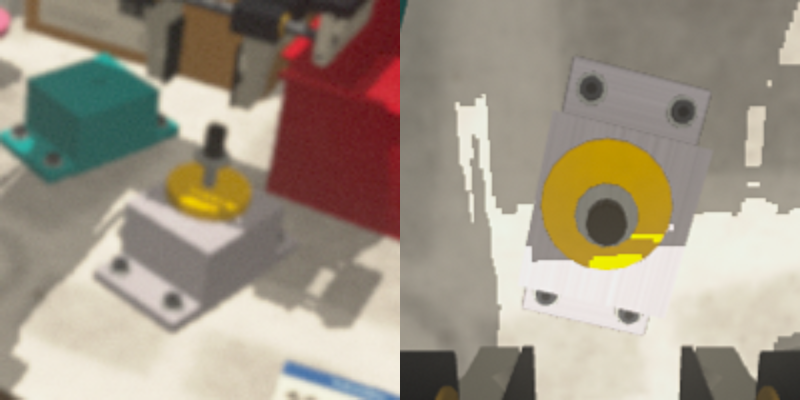

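The gauge stands upright in the bore with the disc flat on the block, and the robot is clear of everything.

```bash
python3 -c "
from plant import bot
print(bot.close_job())"
```

```text
the job is handed in; nothing more can be done
None
```

The job is handed in: the gauge stands set in the bore, 36 mm deep, after about 10 N on the rod for about 1 s. The stop disc lies flat on the block, after 8.5 to 9.9 N on it for over a second. It took about 37 s, and the readings never came near 25 N.

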